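Charge the funnel-mouthed tube with grinding balls and present it slanted

ROBOT

A 6-joint arm with a two-finger parallel gripper is mounted at the origin on a cart in front of the work surface, level with it; the furniture and walls round the work are solid. World frame = base frame: x ahead of the robot, y to its left, z up, the work surface at z = 0. Lengths are in m, angles in degrees, forces in N, time in s.
With the tool pointing down it reaches from about 0.3 to 0.75 m from the base axis. Payload 8.5 kg.
Tool frame: the origin (TCP) lies at the very end of the fingers, on their centre line; the grasp point (between the pads) lies 19 mm behind it; z points along the fingers, y is the line along which they close (so a half turn about z gives the same grasp; the last joint's range is limited). The gripper opens to 85 mm and grips with 20 to 120 N. Pads are 22 mm wide; open, the fingers measure 114 mm over their backs; the gripper's body (76 mm by 85 mm) begins 54 mm behind the grasp point. The pads swing forward as they close: fully open they stand 13 mm farther back than shut.
Start: joints at [58.94, 21.807, 74.336, -0, 83.858, -12.336], TCP at [0.177, 0.521, 0.231] pointing down, gripper open.
Joint ranges: [-178.18, 178.18], [-50.72, 133.34], [12.68, 142.11], [-81.47, 261.47], [9.98, 163.14], [-165.26, 165.26]. Speed limits (degrees/s): [136.94, 136.94, 180, 180, 180, 180].

INTERFACE

Orientations are given as a 3x3 rotation matrix whose columns are the frame's x, y, z axes.
In Python, from rig import observe, cams, ticket gives the robot as it stands.
- The arm moves only by the tool move_arm, never from a script. Its arguments are lists of equal length, an entry for each row: "jaw": the finger opening in cm, from 0 to 8.54; "dp": the shift along the tool's x, y, z in cm, a list of three; "turn": the turn, a rotation vector about the tool's x, y, z in rad, a list of three. In form: {"jaw": [jaw, ...], "dp": [[tx, ty, tz], ...], "turn": [[wx, wy, wz], ...]}. A call has 1 to 12 rows; each row shifts and turns the commanded pose from where the row before left it, along the tool's axes as they then stand; what a row does not reach is not made up. A row lasts 1/12 s, in which the tool goes at most 41.7 mm and 7.16 degrees, less where a joint would pass 70% of its speed; a pose out of reach is approached as far as the arm can. A call is refused whole if a number of a shift passes 4.17 or a number of a turn 0.125, either way. A call with a gripper value outside its range is refused whole. The fingers move at their own pace and stop on an object; "force" is the grip in N (left out, the last holds). Time passes only in rows, so rows that do not move let the fingers close. It gives the time, the measured TCP pose, the force, the opening and the grip force at its end, in the units of the state.
- observe(): the state, without advancing time (a new reading comes with each control period).
- cams.get_image(name): name is "scene" or "side" or "wrist"; returns (picture, depth): 384x512x3 uint8, red, green, blue; 384x512 float32, m along the optical axis (not along the pixel's ray), 0 where there is no reading.
- cams.calibration(name): a dict with "vertical_fov" (degrees; the focal length in pixels is half the picture's height over the tangent of half this angle, whatever the lens; pixels are square), "cx", "cy" (the principal point, pixels), "view" (4x4, takes a point from world to camera coordinates); the wrist camera has in their place "tool_from_camera" (4x4, takes a point from camera to tool coordinates, whose origin is the TCP and whose axes are the flange's). Camera axes: x right, y up, looking along -z (the intrinsics and any distortion apply to the point x, -y, -z); pixel columns grow to the right and rows downward; lengths in m; the calibration is good to about 2 mm. The wrist camera is an equidistant fisheye: a pixel r from the principal point sees the ray r / f radians off the axis. A picture is of the moment at which its call begins: read the wrist's pose just before it. calibration takes no time and is no camera call.
- ticket.close_job(): hands the job in; it is judged then, once.
Trained networks look in the newest picture that a camera, given by its name, has taken for a name from the list of things; names that differ only in an ending like _2 or _b are one class to them, and where a whole thing is asked for, a point or a joint stands for the part that bears it (a point fixed in the world has none). Each returns a list of dicts, best first, with "p" (0 to 1); they miss things now and then, are a little off and sometimes report something else, mostly with a low value. They report only what shows in the picture. A call takes as long as a camera call. They do not tell look-alikes from the thing itself.
- cams.spot_in(camera, query): "box" ([centre column, centre row, width, height] as shares, 0 to 1, of the picture: columns of its width, rows of its height, round what is visible of it).
- cams.outline_of(camera, query): "mask" (384x512 bool, what is visible of it) and "box" ([centre column, centre row, width, height] as shares, 0 to 1, of the picture: columns of its width, rows of its height, round what is visible of it).
- cams.mark_of(camera, query): "location" ([column, row] as shares, 0 to 1, of the picture: columns of its width, rows of its height: a listed point, or the origin of a listed thing).
The state is a dict: "time_s": time; "q": joint angles; "qvel": joint speeds; "joint_efforts": joint torques, N m; "position": TCP position; "tool_rot": TCP orientation; "ft_force": force on the tool from outside, world axes, zero at the start; "wrist_torque": the same for the moment, N m; "grip_width": finger opening in m; "gripper_force": force on a finger pad.
Only numpy, scipy, OpenCV 4.12 (cv2) and the standard library are available. Lean on these libraries where they do the work, as an engineer would, in place of code of your own. Each camera call takes 0.05 s, during which the arm holds its last target. There are 200 camera calls.

TASK

Take the weighing scoop and pour all four grinding balls through the funnel mouth into the tube while the tube stands in its holder, then put the scoop back down level on the worktop and let go of it. Then draw the tube straight up out of its holder, slant it to about 45 degrees with its mouth still the upper end and all four balls inside, and finish while still holding it like that, quite still, its lower end at least 10 cm above the worktop and the tube touching nothing but the gripper. Leave the beaker, the brown bottle and the flat dish where they stand.

Things in the scene. Friction and masses are not known exactly. Their poses are not given: they have to be found in the camera images.
- scoop_grip (a point): Centre of the upright grey fin behind a small steel weighing scoop (open pan 46 mm wide, walls 30 mm high, 90 g, loose), 48 mm above the scoop's underside. z up out of the pan, -x from fin to spout. Fin: 10 mm thick along y, 28 mm along x, top 64 mm above the underside; the pan's back wall is 21 mm from this point.
- scoop_lip (a point): Middle of the scoop's open spout edge, 114 mm from the fin centre along the scoop's -x and 30 mm lower (18 mm above the underside); same axes. Pan floor 6 mm above the underside; its last 35 mm rise to the lip as a 19 degree ramp between walls narrowing to 27 mm. No wall at the spout. Tipping the spout about 40 to 50 degrees down empties it.
- tube_grip (a point): Centre of the collar of the white plastic tube, on its axis, 109 mm above its foot, 11 mm below the rim. 120 mm tall, 120 g, loose in its holder. Straight lower part 32 mm wide (26 mm bore) up to 72 mm, then a funnel cone, then a collar 62 mm wide (56 mm inside) from 98 to 120 mm, to be gripped across its outside. z runs from closed foot to open mouth.
- tube_foot (a point): Centre of the underside of the same tube, on its axis; same axes. Its inner floor is 5 mm above this point.
- holder: Tube holder fixed to the worktop: metal disc 90 mm wide, 8 mm thick, with an upright grey socket (48 mm outside, 38 mm inside diameter), top 50 mm above the worktop. Origin at the centre of its underside, z up. The tube's foot rests on the disc, 8 mm above the worktop, with 3 mm of play all round.
- ball_0: Centre of grinding ball 1 of 4: dark steel, 12 mm in diameter, 10 g, lying loose in the scoop's pan at the start.
- ball_1: Centre of grinding ball 2 of 4: dark steel, 12 mm in diameter, 10 g, lying loose in the scoop's pan at the start.
- ball_2: Centre of grinding ball 3 of 4: dark steel, 12 mm in diameter, 10 g, lying loose in the scoop's pan at the start.
- ball_3: Centre of grinding ball 4 of 4: dark steel, 12 mm in diameter, 10 g, lying loose in the scoop's pan at the start.
- beaker_50_mid (a point): Bystander: empty clear beaker, 48 mm wide, 58 mm tall; point half-way up its axis.
- amber_b_mid (a point): Bystander: brown bottle with black cap, 45 mm wide, 92 mm tall; point half-way up its axis.
- petri_a_mid (a point): Bystander: flat round dish, 62 mm wide, 12 mm tall; point at its middle.
There are look-alikes about, which are no part of the job. Leave any purple look-alike of the holder alone.

How it is judged:
By the outcome, as a careful person would: the job done as asked, in the order asked, and still so for the second after the job is handed in, while the arm keeps its last pose, push and grip.
It also fails if it takes over 61 s, if anything falls off the work surface, if the arm or the gripper's body presses on something with over 40 N, if the wrist force passes 120 N, or if a joint passes its speed limit or range.

## Working session

There is one attempt and no reset: what is moved stays moved. The work goes in short steps, Python scripts to look and compute and a tool call to move; the robot and the scene stay as the last step left them, time stands still between calls to the robot, and variables do not carry over. Pictures are saved under pics/ and viewed, at most 13 in all, crops included, and the job is handed in when it is done.

Besides the shell and the picture viewer there is one more tool, called after "Call:" in YAML: its name, and indented under it one key for each argument. move_arm: Moves the arm, as the interface text tells. Its arguments: {"type":"object","properties":{"jaw":{"type":"array","items":{"type":"number"}},"dp":{"type":"array","items":{"type":"array","items":{"type":"number"}}},"turn":{"type":"array","items":{"type":"array","items":{"type":"number"}}},"force":{"type":"number"}},"required":["jaw","dp","turn"]}

```bash
ls; mkdir -p pics; cat > h.py <<'E'
import numpy as np, cv2
from rig import observe, cams, ticket
def w(cam,col,row,d):
    c=cams.calibration(cam); f=192/np.tan(np.radians(c["vertical_fov"]/2))
    p=np.array([(col-c["cx"])/f*d,-(row-c["cy"])/f*d,-d,1])
    return (np.linalg.inv(c["view"])@p)[:3]
def ray(cam,col,row):
    c=cams.calibration(cam); o=np.linalg.inv(c["view"])[:3,3]; v=w(cam,col,row,1.)-o
    return o,v/np.linalg.norm(v)
def atz(cam,col,row,z):
    o,v=ray(cam,col,row); return o+v*(z-o[2])/v[2]
E
python3 - <<'E'
from h import *
ims=[]
for n in ["scene","side"]:
    im,d=cams.get_image(n); cv2.imwrite(f"pics/{n}0.png",im[:,:,::-1]); np.save(f"{n}_d.npy",d)
    print(n,{k:v for k,v in cams.calibration(n).items()})
    for q in ["scoop_grip","scoop_lip","tube_grip","tube_foot","holder","ball_0","beaker_50_mid","amber_b_mid","petri_a_mid"]:
        for r in cams.mark_of(n,q)[:4]:
            u,v=r["location"][0]*512,r["location"][1]*384
            dd=d[min(383,int(v)),min(511,int(u))]
            print(n,q,round(r["p"],2),round(u),round(v),np.round(w(n,u,v,dd),3))
print(cams.calibration("wrist"))
s=observe();print(s["time_s"],s["tool_rot"])
E
```

```text
pics
scene {'vertical_fov': 56.03351367948588, 'cx': 253.17087830457737, 'cy': 196.56708511151402, 'view': array([[-0.87909915, -0.47646574,  0.01284838,  0.50830298],
       [ 0.36755189, -0.66049347,  0.65471672, -0.18193897],
       [-0.30346381,  0.58028336,  0.75576514, -0.84304068],
       [ 0.        ,  0.        ,  0.        ,  1.        ]])}
scene scoop_grip 0.75 269 187 [0.519 0.025 0.052]
scene scoop_grip 0.66 208 200 [0.652 0.117 0.015]
scene scoop_grip 0.25 307 255 [0.354 0.145 0.012]
scene scoop_lip 0.96 312 205 [ 0.407 -0.02  -0.005]
scene scoop_lip 0.74 219 278 [0.501 0.303 0.029]
scene tube_grip 0.89 217 242 [0.526 0.263 0.098]
scene holder 0.74 239 228 [0.526 0.168 0.035]
scene holder 0.59 165 257 [0.636 0.319 0.032]
scene holder 0.55 217 274 [0.503 0.303 0.041]
scene ball_0 0.3 229 163 [0.647 0.013 0.067]
scene beaker_50_mid 0.9 208 202 [0.626 0.148 0.056]
scene amber_b_mid 0.78 229 161 [0.648 0.011 0.074]
scene petri_a_mid 0.75 308 256 [0.352 0.143 0.009]
side {'vertical_fov': 51.793892238545986, 'cx': 253.02032357167892, 'cy': 202.25242386761548, 'view': array([[
[... 758 characters left out ...]
er_b_mid 0.88 340 241 [ 0.429 -0.196  0.316]
side petri_a_mid 0.91 181 268 [0.35  0.137 0.01 ]
{'vertical_fov': 65.70646984690485, 'cx': 253.434152372684, 'cy': 190.12903503238215, 'tool_from_camera': array([[-5.42831120e-04,  9.57668979e-01,  2.87871207e-01,
         7.30812778e-02],
       [ 9.99999852e-01,  5.27681407e-04,  1.30221170e-04,
         1.99932767e-04],
       [-2.71955087e-05,  2.87871235e-01, -9.57669124e-01,
        -1.40654783e-01],
       [ 0.00000000e+00,  0.00000000e+00,  0.00000000e+00,
         1.00000000e+00]])}
1.0 [[-9.47075939e-01  3.21009604e-01 -9.78056787e-06]
 [ 3.21009605e-01  9.47075938e-01 -3.14528055e-05]
 [-8.33712158e-07 -3.29278515e-05 -9.99999999e-01]]
```

```bash
python3 - <<'E'
import cv2,numpy as np
a=cv2.imread("pics/scene0.png")[130:320,130:360];b=cv2.imread("pics/side0.png")[120:330,140:380]
a=cv2.resize(a,None,fx=1.74*1,fy=1.74,interpolation=2)
b=cv2.resize(b,None,fx=1.66,fy=1.66,interpolation=2)
h=max(a.shape[0],b.shape[0])
p=lambda x:cv2.copyMakeBorder(x,0,h-x.shape[0],0,0,0)
o=np.hstack([p(a),p(b)])[:, :800];cv2.imwrite("pics/c0.png",o);print(o.shape)
E
```

```text
(349, 798, 3)
```

View pics/c0.png

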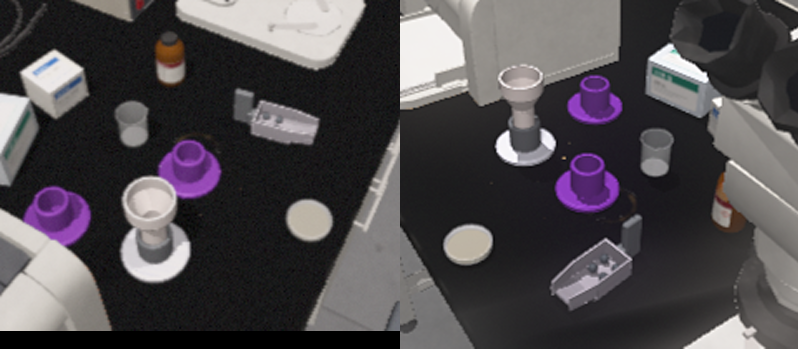

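View pics/scene0.png

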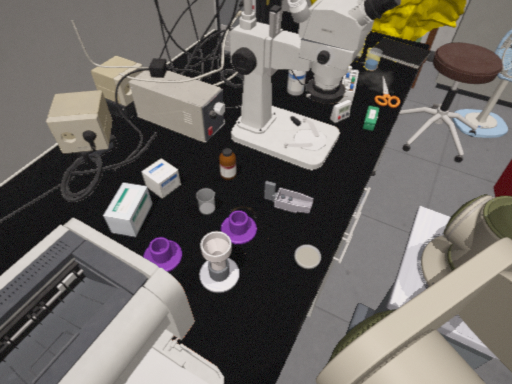

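The view shows the scoop (fin at about scene (270,187), spout toward the base) and the white tube in the white/grey holder (217,245). There are two purple look-alike holders, and the printer is beyond the tube. Next I'll measure precisely.

```bash
python3 - <<'E'
from h import *
P={}
for n in ["scene","side"]:
    d=np.load(f"{n}_d.npy"); c=cams.calibration(n); f=192/np.tan(np.radians(c["vertical_fov"]/2))
    v,u=np.mgrid[:384,:512]; X=np.stack([(u-c["cx"])/f*d,-(v-c["cy"])/f*d,-d,np.ones_like(d)],-1)
    W=(X@np.linalg.inv(c["view"]).T)[...,:3]; W[d==0]=np.nan; P[n]=W
    im=cv2.imread(f"pics/{n}0.png").astype(int)
    x,y,z=W[...,0],W[...,1],W[...,2]
    print(n,"table z",np.nanmedian(z[(abs(x-.42)<.02)&(abs(y-.08)<.03)]))
    m=(abs(x-.515)<.04)&(abs(y-.02)<.05)&(z>.045)&(z<.08); q=W[m]
    print("fin",m.sum(),np.nanpercentile(q,[2,50,98],axis=0).round(4).tolist())
    m=(abs(x-.46)<.1)&(abs(y-.01)<.06)&(z>.008)&(z<.08); q=W[m][:,:2]; mu=q.mean(0); e=np.linalg.eigh(np.cov(q.T))[1][:,1]
    t=(q-mu)@e; print("scoop",m.sum(),mu,e,np.percentile(t,[1,99]))
    for s in (-1,1): pass
    for zz,tol in ((.128,.003),):
        m=(abs(x-.51)<.06)&(abs(y-.28)<.06)&(abs(z-zz)<tol); q=W[m][:,:2]
        A=np.c_[2*q,np.ones(len(q))]; s=np.linalg.lstsq(A,(q**2).sum(1),rcond=None)[0]
        print("rim",m.sum(),s[:2],np.sqrt(s[2]+s[:2]@s[:2]),np.ptp(q,axis=0), q.min(0),q.max(0))
    print("tube top z",np.nanpercentile(z[(abs(x-.51)<.06)&(abs(y-.28)<.06)],[99,99.8]))
    # disc of holder (white): z~.008
    m=(abs(x-.51)<.07)&(abs(y-.28)<.07)&(abs(z-.008)<.004)&(im.min(-1)>120); q=W[m]
    if len(q): 
        hull=cv2.convexHull(q[:,:2].astype(np.float32)); print("disc",len(q),cv2.minEnclosingCircle(hull))
    m=(abs(x-.55)<.2)&(y>.3)&(z>.1)&(z<.4); q=W[m]
    if m.sum(): print("printer",q.min(0),q.max(0))
E
```

```text
scene table z -8.712191832449534e-05
fin 80 [[0.5031, 0.0172, 0.0454], [0.5161, 0.0239, 0.0575], [0.5296, 0.0271, 0.0653]]
scoop 724 [0.46684339 0.01376142] [-0.98048154 -0.19661115] [-0.06288042  0.06337873]
rim 137 [0.51368564 0.28274333] 0.029297674720129264 [0.06124996 0.06148508] [0.48350765 0.25189689] [0.54475761 0.31338197]
tube top z [0.12849033 0.1295003 ]
disc 606 ((0.5143544673919678, 0.28358277678489685), 0.045295946300029755)
printer [0.48978943 0.30058406 0.10004069] [0.74999405 0.66378943 0.20277847]
side table z -0.00123074975520171
fin 112 [[0.5033, 0.0118, 0.0459], [0.5144, 0.015, 0.0588], [0.5293, 0.023, 0.0641]]
scoop 1113 [0.46556581 0.00947873] [-0.99035645 -0.13854279] [-0.06337876  0.06228306]
rim 81 [0.51442443 0.27937717] 0.02937520891674845 [0.06257422 0.06008882] [0.48375278 0.24907284] [0.546327   0.30916166]
tube top z [0.12734156 0.12818342]
disc 349 ((0.5136545300483704, 0.278690367937088), 0.044832807034254074)
printer [0.39256639 0.30031516 0.10001408] [0.74996909 2.30064177 0.31788453]
```

Call:
move_arm:
  jaw: [5,5,5,5,5,5,5,5,5,5,5]
  dp:
    - [0,0,0]
    - [0,0,0]
    - [0,0,0]
    - [0,0,0]
    - [0,0,0]
    - [-1.6,-3.43,0]
    - [-1.6,-3.43,0]
    - [-1.6,-3.43,0]
    - [-1.6,-3.43,0]
    - [-1.6,-3.43,0]
    - [-1.6,-3.43,0]
  turn:
    - [0,0,-0.0967]
    - [0,0,-0.0967]
    - [0,0,-0.0967]
    - [0,0,-0.0967]
    - [0,0,-0.0967]
    - [0,0,0]
    - [0,0,0]
    - [0,0,0]
    - [0,0,0]
    - [0,0,0]
    - [0,0,0]

```text
time_s: 1.92
position: [0.304, 0.331, 0.2315]
tool_rot: [[-0.988, -0.156, 0.0], [-0.156, 0.988, 0.0], [-0.0, 0.0, -1.0]]
ft_force: [0.0, -0.6, -0.1]
grip_width: 0.0501
gripper_force: 0.0
```

Call:
move_arm:
  jaw: [5,5,5,5,5,5,5,5,5,5,5,5]
  dp:
    - [-1.6,-3.43,0]
    - [-1.6,-3.43,0]
    - [-1.6,-3.43,0]
    - [-1.6,-3.43,0]
    - [-1.6,-3.43,1]
    - [-1.6,-3.43,2]
    - [-1.6,-3.43,2]
    - [-1.6,-3.43,2]
    - [-1.6,-3.43,2]
    - [-1.6,-3.43,2]
    - [0,0,0]
    - [0,0,0]
  turn:
    - [0,0,0]
    - [0,0,0]
    - [0,0,0]
    - [0,0,0]
    - [0,0,0]
    - [0,0,0]
    - [0,0,0]
    - [0,0,0]
    - [0,0,0]
    - [0,0,0]
    - [0,0,0]
    - [0,0,0]

```text
time_s: 2.92
position: [0.5125, 0.0216, 0.1228]
tool_rot: [[-0.988, -0.153, -0.002], [-0.153, 0.988, 0.0], [0.002, 0.001, -1.0]]
ft_force: [-0.1, -0.0, -0.2]
grip_width: 0.0503
gripper_force: 0.0
```

```bash
cat >> h.py <<'E'
def wp(pts,s):  # world -> wrist pixels
    c=cams.calibration("wrist"); f=192/np.tan(np.radians(c["vertical_fov"]/2))
    T=np.eye(4);T[:3,:3]=s["tool_rot"];T[:3,3]=s["position"]
    M=np.linalg.inv(T@c["tool_from_camera"]); o=[]
    for p in pts:
        q=M@np.r_[p,1]; x,y,z=q[0],-q[1],-q[2]; r=np.hypot(x,y); th=np.arctan2(r,z)
        o.append([c["cx"]+f*th*x/r,c["cy"]+f*th*y/r])
    return np.array(o)
def wray(u,v,s,z):
    c=cams.calibration("wrist"); f=192/np.tan(np.radians(c["vertical_fov"]/2))
    T=np.eye(4);T[:3,:3]=s["tool_rot"];T[:3,3]=s["position"]; M=T@c["tool_from_camera"]
    x,y=u-c["cx"],v-c["cy"]; r=np.hypot(x,y); th=r/f
    d=M[:3,:3]@np.array([np.sin(th)*x/r,-np.sin(th)*y/r,-np.cos(th)]); o=M[:3,3]
    return o+d*(z-o[2])/d[2]
E
python3 - <<'E'
from h import *
s=observe(); print(s["time_s"],s["position"],s["tool_rot"].tolist() if hasattr(s["tool_rot"],'tolist') else s["tool_rot"],s["q"])
im,d=cams.get_image("wrist")
for q,z in (("scoop_grip",.048),("scoop_lip",.018)):
    for r in cams.mark_of("wrist",q)[:2]:
        u,v=r["location"][0]*512,r["location"][1]*384; print(q,r["p"],u,v,wray(u,v,s,z))
F=np.array([.516,.019,.064]); e=np.array([.987,.156,0]); n=np.array([-.156,.987,0])
im=im[:,:,::-1].copy()
for u,v in wp([F+a*e*.014+b*n*.005 for a in(-1,1) for b in (-1,1)]+[F-e*.114-np.array([0,0,.046])],s): cv2.circle(im,(int(u),int(v)),2,(0,0,255),-1)
cv2.imwrite("pics/w1.png",im)
E
```

```text
2.9167 [0.51245544 0.02162381 0.12281916] [[-0.98816999411594, -0.15334551680310918, -0.0022836823970659808], [-0.15334699282107903, 0.9881722849288938, 0.0004848619815444067], [0.002182320241222539, 0.0008293218895982884, -0.9999972748480709]] [-1.08283191e+01  2.45043073e+01  8.98517496e+01  2.96547949e-03
  6.57776779e+01 -1.09650448e+02]
scoop_grip 0.92 249.6 203.5968 [0.51525189 0.01918563 0.048     ]
scoop_lip 0.83 246.784 62.284800000000004 [4.07139406e-01 2.26812989e-05 1.80000000e-02]
scoop_lip 0.42 261.7856 130.4832 [0.46123325 0.02079528 0.018     ]
```

View pics/w1.png

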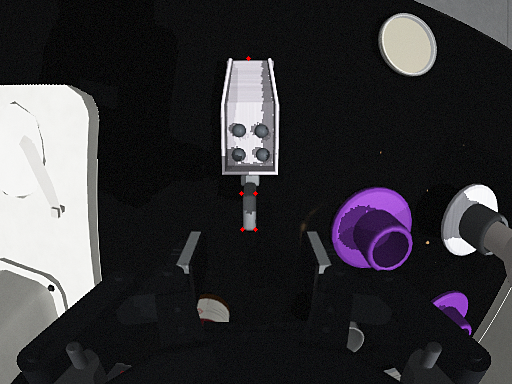

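The red marks sit on the fin (249,190–230) and on the lip (248,58). All four balls are in the pan, so I'll descend.

Call:
move_arm:
  jaw: [5,5,5,5,5,5,5,5]
  dp:
    - [0,0,1.5]
    - [0,0,2]
    - [0,0,2]
    - [0,0,2]
    - [0,0,1]
    - [0,0,0.6]
    - [0,0,0]
    - [0,0,0]
  turn:
    - [0,0,0]
    - [0,0,0]
    - [0,0,0]
    - [0,0,0]
    - [0,0,0]
    - [0,0,0]
    - [0,0,0]
    - [0,0,0]

```text
time_s: 3.73
position: [0.5125, 0.0235, 0.0338]
tool_rot: [[-0.988, -0.157, 0.001], [-0.157, 0.988, -0.0], [-0.001, -0.0, -1.0]]
ft_force: [0.2, -0.1, 0.6]
grip_width: 0.0499
gripper_force: 0.0
```

Call:
move_arm:
  jaw: [4,3,2,1,0.6,0.6,0.6,0.6,0.6,0.6]
  dp:
    - [-0.3,-0.45,0.3]
    - [0,0,0]
    - [0,0,0]
    - [0,0,0]
    - [0,0,0]
    - [0,0,0]
    - [0,0,0]
    - [0,0,0]
    - [0,0,0]
    - [0,0,0]
  turn:
    - [0,0,0]
    - [0,0,0]
    - [0,0,0]
    - [0,0,0]
    - [0,0,0]
    - [0,0,0]
    - [0,0,0]
    - [0,0,0]
    - [0,0,0]
    - [0,0,0]
  force: 80

```text
time_s: 4.57
position: [0.5161, 0.0189, 0.0305]
tool_rot: [[-0.988, -0.156, 0.001], [-0.156, 0.988, -0.0], [-0.001, -0.0, -1.0]]
ft_force: [-0.8, 0.4, 5.6]
grip_width: 0.0087
gripper_force: 78.3
```

Call:
move_arm:
  jaw: [0.6,0.6,0.6,0.6,0.6,0.6,0.6,0.6,0.6,0.6]
  dp:
    - [0,0,-0.5]
    - [0,0,-1]
    - [0,0,-1.5]
    - [0,0,-2]
    - [0,0,-2.5]
    - [0,0,-3]
    - [0,0,-3]
    - [0,0,-2]
    - [0,0,-1]
    - [0,0,0]
  turn:
    - [0,0,0]
    - [0,0,0]
    - [0,0,0]
    - [0,0,0]
    - [0,0,0]
    - [0,0,0]
    - [0,0,0]
    - [0,0,0]
    - [0,0,0]
    - [0,0,0]

```text
time_s: 5.4
position: [0.5166, 0.0189, 0.1979]
tool_rot: [[-0.988, -0.156, 0.005], [-0.156, 0.988, -0.001], [-0.005, -0.002, -1.0]]
ft_force: [-0.3, 0.6, -1.5]
grip_width: 0.009
gripper_force: 78.0
```

```bash
python3 - <<'E'
from h import *
s=observe(); print(s["time_s"],s["position"],s["ft_force"],s["grip_width"])
H=np.full((20,20),np.nan)
for n in ["scene","side"]:
    d=np.load(f"{n}_d.npy"); c=cams.calibration(n); f=192/np.tan(np.radians(c["vertical_fov"]/2))
    v,u=np.mgrid[:384,:512]; X=np.stack([(u-c["cx"])/f*d,-(v-c["cy"])/f*d,-d,np.ones_like(d)],-1)
    W=(X@np.linalg.inv(c["view"]).T)[...,:3][d>0]
    for x,y,z in W:
        i,j=int((x-.3)/.025),int((y-.2)/.025)
        if 0<=i<18 and 0<=j<12 and x>.3 and y>.2 and z<.3: H[i,j]=np.nanmax([H[i,j],z])
print("rows x .3+.025i, cols y .2+.025j, cm"); print((H[:18,:12]*100).round(0))
im,d=cams.get_image("side"); cv2.imwrite("pics/s2.png",cv2.resize(im[100:384,100:400,::-1],None,fx=2,fy=2))
for r in cams.mark_of("side","ball_0")[:5]: print(r)
E
```

```text
5.4 [0.51656701 0.01893171 0.19792186] [-0.3366246   0.55230789 -1.50855688] 0.008996955891034886
rows x .3+.025i, cols y .2+.025j, cm
[[ 0.  0.  0.  0.  0.  0.  0.  0.  0.  0.  0.  0.]
 [ 0.  0.  0.  0.  0.  0.  0.  0.  0.  0.  0.  0.]
 [ 0.  0.  0.  0.  0.  0.  0.  0.  0.  0.  0.  0.]
 [ 0.  0.  0.  0.  0.  0.  0.  0.  0.  0.  2.  3.]
 [ 0.  0.  0.  0.  0.  0.  0.  0.  0.  0.  2.  3.]
 [ 0.  0.  0.  0.  0.  0.  0.  0.  0.  0.  3.  3.]
 [ 0.  0.  1.  1.  1.  0.  0.  0.  0.  0.  3.  4.]
 [ 0.  1. 13. 13. 13.  0.  0.  0. 16. 14.  3.  4.]
 [ 0. 13. 13. 10. 13.  1.  0.  6. 20. 20. 20. 20.]
 [ 0.  1. 13. 13. 13.  0.  0. 10. 20. 20. 20. 20.]
 [ 0.  0.  1.  1.  1.  0.  0. 17. 20. 20. 20. 19.]
 [ 0.  0.  0.  0.  0.  0.  0. 17. 20. 20. 20. 19.]
 [ 0.  0.  0.  1.  1.  1.  0. 19. 20. 20. 20. 18.]
 [ 0.  0.  1.  5.  5.  5.  0. 20. 20. 20. 20. 16.]
 [ 0.  0.  1.  5.  5.  5.  0. 20. 20. 20. 20. 15.]
 [ 0.  0.  1.  5.  5.  1. nan 20. 20. 20. 20. 20.]
 [ 0.  0.  0.  0.  1.  0.  0. 20. 20. 20. 20. 20.]
 [ 0.  0.  0.  1.  0.  0.  0. 20. 20. 20. 20. 20.]]
{'location': [0.5141, 0.5581], 'p': 0.62}
{'location': [0.501, 0.582], 'p': 0.54}
```

View pics/s2.png

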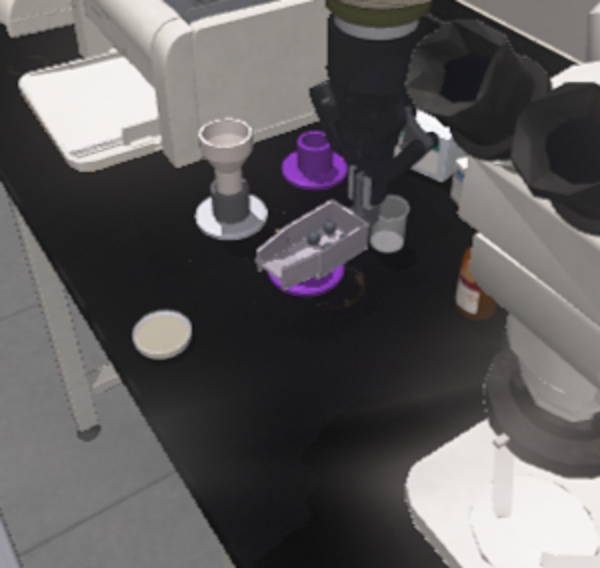

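Call:
move_arm:
  jaw: [0.6,0.6,0.6,0.6,0.6,0.6,0.6]
  dp:
    - [-0.3,0.48,0]
    - [-0.6,0.96,0]
    - [-0.9,1.44,0]
    - [-1.2,1.92,0]
    - [-1.5,2.4,0]
    - [-1.8,2.9,0]
    - [-1.8,2.9,0]
  turn:
    - [0,0,0]
    - [0,0,0]
    - [0,0,0]
    - [0,0,0]
    - [0,0,0]
    - [0,0,0]
    - [0,0,0]

```text
time_s: 6.08
position: [0.5758, 0.1623, 0.194]
tool_rot: [[-0.988, -0.156, -0.002], [-0.156, 0.988, 0.0], [0.002, 0.0, -1.0]]
ft_force: [-0.0, -0.3, -1.5]
grip_width: 0.009
gripper_force: 78.1
```

Call:
move_arm:
  jaw: [0.6,0.6,0.6,0.6,0.6,0.6,0.6,0.6,0.6]
  dp:
    - [-1.8,2.9,0]
    - [-1.8,2.9,0]
    - [-1.5,2.4,0]
    - [-1.2,1.92,0]
    - [-0.9,1.44,0]
    - [-0.6,0.96,0]
    - [-0.3,0.48,0]
    - [0,0,0]
    - [0,0,0]
  turn:
    - [0,0,0]
    - [0,0,0]
    - [0,0,0]
    - [0,0,0]
    - [0,0,0]
    - [0,0,0]
    - [0,0,0]
    - [0,0,0]
    - [0,0,0]

```text
time_s: 6.83
position: [0.635, 0.3012, 0.1942]
tool_rot: [[-0.988, -0.156, -0.001], [-0.156, 0.988, -0.001], [0.001, -0.0, -1.0]]
ft_force: [-0.8, -0.3, -2.2]
grip_width: 0.0089
gripper_force: 78.1
```

```bash
python3 - <<'E'
from h import *
s=observe(); R=s["tool_rot"];print(s["time_s"],s["position"],R[:,2],s["q"],s["grip_width"])
lip=s["position"]+R@np.array([.114,0,.0125]);print("lip",lip)
im,d=cams.get_image("wrist")
for q,z in (("scoop_lip",lip[2]),("tube_grip",.117),("scoop_grip",.2155)):
    for r in cams.mark_of("wrist",q)[:2]:
        u,v=r["location"][0]*512,r["location"][1]*384; print(q,r["p"],u,v,wray(u,v,s,z))
im=im[:,:,::-1].copy()
a=np.radians(np.arange(0,360,20))
for u,v in wp([[.514+.031*np.cos(t),.2815+.031*np.sin(t),.128] for t in a]+[lip],s): cv2.circle(im,(int(u),int(v)),1,(0,0,255),-1)
cv2.imwrite("pics/w2.png",im)
E
```

```text
6.8333 [0.63501695 0.30123511 0.19418826] [-1.27729984e-03 -5.31341471e-04 -9.99999043e-01] [ 1.57581341e+01  3.92793263e+01  4.92826936e+01 -9.42768714e-03
  9.15166813e+01 -8.32370158e+01] 0.008923732180106553
lip [0.52240303 0.28340499 0.18184156]
scoop_lip 0.9 252.7232 32.102399999999996 [0.52599204 0.28372886 0.18184156]
scoop_lip 0.32 251.4944 263.38559999999995 [0.65330512 0.3030098  0.18184156]
tube_grip 0.76 252.2112 36.2112 [0.51348696 0.28119515 0.117     ]
scoop_grip 0.64 252.2112 37.5936 [0.53647512 0.28527622 0.2155    ]
scoop_grip 0.56 251.1872 265.8816 [0.6348387  0.30022228 0.2155    ]
```

View pics/w2.png

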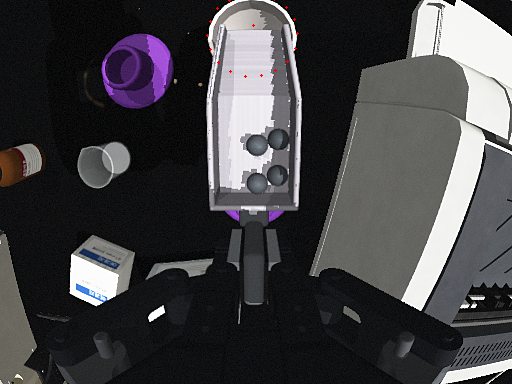

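The projected rim circle coincides with the tube mouth, and the lip is at about (252,32) over it. I'll start tipping about the lip.

Call:
move_arm:
  jaw: [0.6,0.6,0.6,0.6,0.6,0.6,0.6]
  dp:
    - [0.08,0,-0.17]
    - [0.1,0,-0.17]
    - [0.12,0,-0.17]
    - [0.14,0,-0.17]
    - [0.16,0,-0.17]
    - [0.18,0,-0.17]
    - [0,0,0]
  turn:
    - [0,-0.05,0]
    - [0,-0.05,0]
    - [0,-0.05,0]
    - [0,-0.05,0]
    - [0,-0.05,0]
    - [0,-0.05,0]
    - [0,0,0]

```text
time_s: 7.62
position: [0.625, 0.2992, 0.2045]
tool_rot: [[-0.943, -0.156, 0.293], [-0.149, 0.988, 0.046], [-0.296, -0.0, -0.955]]
ft_force: [0.5, -1.2, -2.4]
grip_width: 0.0088
gripper_force: 78.1
```

```bash
cat > t.py <<'E'
from h import *
s=observe(); R=s["tool_rot"];print(s["time_s"],s["position"],R[:,2],s["q"],s["grip_width"])
print("lip",s["position"]+R@np.array([.114,0,.0125]),"tilt",np.degrees(np.arccos(-R[2,2])))
E
python3 t.py
```

```text
7.6167 [0.62502768 0.29922208 0.20449557] [ 0.29276411  0.0462395  -0.95506601] [ 16.67667298  30.46645341  66.12982567  -2.48563289  66.32887604
 -81.64415027] 0.00877740211313811
lip [0.5211434  0.28281065 0.15876842] tilt 17.24109721228645
```

Call:
move_arm:
  jaw: [0.6,0.6,0.6,0.6,0.6,0.6,0.6,0.6,0.6,0.6,0.6]
  dp:
    - [0.05,0,-0.34]
    - [0.05,0,-0.34]
    - [0.05,0,-0.34]
    - [0.05,0,-0.34]
    - [0.05,0,-0.34]
    - [0.05,0,-0.34]
    - [0.05,0,-0.34]
    - [0.05,0,-0.34]
    - [0.05,0,-0.34]
    - [0,0,0]
    - [0,0,0]
  turn:
    - [0,-0.03,0]
    - [0,-0.03,0]
    - [0,-0.03,0]
    - [0,-0.03,0]
    - [0,-0.03,0]
    - [0,-0.03,0]
    - [0,-0.03,0]
    - [0,-0.03,0]
    - [0,-0.03,0]
    - [0,0,0]
    - [0,0,0]

```text
time_s: 8.53
position: [0.6103, 0.2968, 0.2302]
tool_rot: [[-0.832, -0.156, 0.532], [-0.131, 0.988, 0.084], [-0.538, -0.0, -0.843]]
ft_force: [-1.0, 0.4, -1.5]
grip_width: 0.0092
gripper_force: 78.1
```

```bash
python3 t.py; python3 - <<'E'
from h import *
im,d=cams.get_image("wrist");im2,d=cams.get_image("side")
cv2.imwrite("pics/w3.png",np.hstack([cv2.resize(im[0:300,100:400,::-1],(400,400)),cv2.resize(im2[120:270,160:310,::-1],(400,400))]))
E
```

```text
8.5333 [0.61029193 0.29681291 0.23016775] [ 0.53193133  0.08374919 -0.84263583] [ 17.78710601  23.48870495  78.84379518  -6.65193548  45.59034906
 -77.86949827] 0.009193326305767973
lip [0.52204977 0.28291798 0.15824765] tilt 32.58048784581918
```

View pics/w3.png

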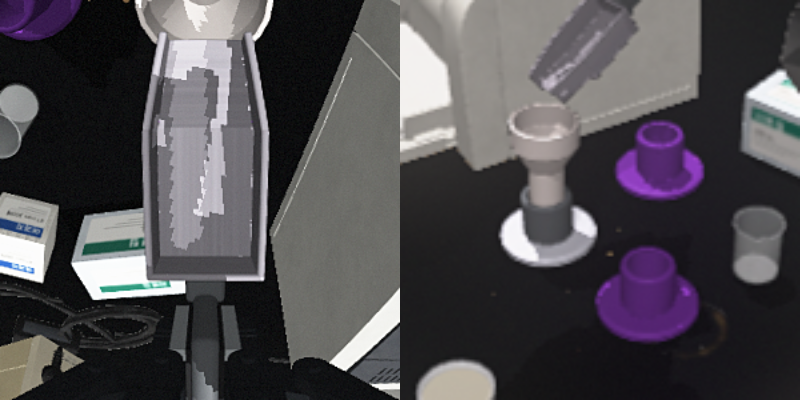

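The pan is empty: no balls between (150,40) and (260,280), and none visible on the worktop. I'll level the scoop and take it back.

Call:
move_arm:
  jaw: [0.6,0.6,0.6,0.6,0.6,0.6,0.6,0.6,0.6]
  dp:
    - [0,0,0]
    - [0,0,0]
    - [0,0,0]
    - [0,0,0]
    - [0,0,0]
    - [0,0,0]
    - [0,0,0]
    - [0,0,0]
    - [0,0,0]
  turn:
    - [0,0.071,0]
    - [0,0.071,0]
    - [0,0.071,0]
    - [0,0.071,0]
    - [0,0.071,0]
    - [0,0.071,0]
    - [0,0.071,0]
    - [0,0.071,0]
    - [0,0,0]

```text
time_s: 9.38
position: [0.6118, 0.2967, 0.2289]
tool_rot: [[-0.988, -0.155, -0.001], [-0.155, 0.988, -0.0], [0.001, 0.0, -1.0]]
ft_force: [0.5, 0.1, -1.4]
grip_width: 0.0089
gripper_force: 78.1
```

Call:
move_arm:
  jaw: [0.6,0.6,0.6,0.6,0.6,0.6,0.6,0.6,0.6,0.6,0.6,0.6]
  dp:
    - [1.37,-2.6,0]
    - [1.37,-2.6,0]
    - [1.37,-2.6,0]
    - [1.37,-2.6,0]
    - [1.37,-2.6,0]
    - [1.37,-2.6,0.8]
    - [1.37,-2.6,2]
    - [1.37,-2.6,2]
    - [1.37,-2.6,2]
    - [1.37,-2.6,2]
    - [0,0,0]
    - [0,0,0]
  turn:
    - [0,0,0]
    - [0,0,0]
    - [0,0,0]
    - [0,0,0]
    - [0,0,0]
    - [0,0,0]
    - [0,0,0]
    - [0,0,0]
    - [0,0,0]
    - [0,0,0]
    - [0,0,0]
    - [0,0,0]

```text
time_s: 10.38
position: [0.515, 0.0179, 0.1412]
tool_rot: [[-0.988, -0.154, 0.002], [-0.154, 0.988, 0.0], [-0.002, 0.0, -1.0]]
ft_force: [0.1, -0.8, -0.3]
grip_width: 0.0087
gripper_force: 78.4
```

```bash
python3 t.py; python3 - <<'E'
from h import *
s=observe()
im,d=cams.get_image("scene");im2,d=cams.get_image("side");
cv2.imwrite("pics/s4.png",np.hstack([cv2.resize(im[160:310,150:300,::-1],(400,400)),cv2.resize(im2[120:320,140:340,::-1],(400,400))]))
for n in("scene","side"):
  for r in cams.mark_of(n,"ball_0")[:5]: print(n,r["p"],r["location"][0]*512,r["location"][1]*384)
E
```

```text
10.3833 [0.51504767 0.01793621 0.14124902] [ 1.94360550e-03  3.56584944e-04 -9.99998048e-01] [-1.12060253e+01  2.33324893e+01  8.81926954e+01  4.48404284e-02
  6.83695544e+01 -1.10063140e+02] 0.008731901045602852
lip [0.40242654 0.00042045 0.12852385] tilt 0.11321913128466718
```

View pics/s4.png

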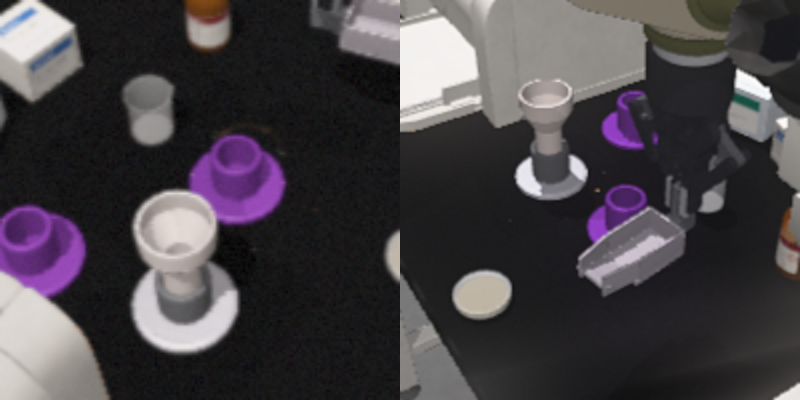

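No balls show outside the tube, and the pan is empty. I'll set the scoop down.

Call:
move_arm:
  jaw: [0.6,0.6,0.6,0.6,0.6,0.6,0.6,0.6,0.6]
  dp:
    - [0,0,1]
    - [0,0,2]
    - [0,0,2.5]
    - [0,0,2.5]
    - [0,0,1.5]
    - [0,0,0.8]
    - [0,0,0.4]
    - [0,0,0]
    - [0,0,0]
  turn:
    - [0,0,0]
    - [0,0,0]
    - [0,0,0]
    - [0,0,0]
    - [0,0,0]
    - [0,0,0]
    - [0,0,0]
    - [0,0,0]
    - [0,0,0]

```text
time_s: 11.33
position: [0.5165, 0.0191, 0.0356]
tool_rot: [[-0.988, -0.157, 0.004], [-0.157, 0.988, -0.0], [-0.004, -0.001, -1.0]]
ft_force: [-0.1, -0.5, -0.9]
grip_width: 0.0092
gripper_force: 78.3
```

Call:
move_arm:
  jaw: [0.6,0.6,0.6,0.6,0.6]
  dp:
    - [0,0,0.2]
    - [0,0,0.2]
    - [0,0,0.1]
    - [0,0,0]
    - [0,0,0]
  turn:
    - [0,0,0]
    - [0,0,0]
    - [0,0,0]
    - [0,0,0]
    - [0,0,0]

```text
time_s: 11.75
position: [0.5162, 0.0189, 0.0305]
tool_rot: [[-0.988, -0.156, 0.003], [-0.156, 0.988, 0.0], [-0.003, -0.0, -1.0]]
ft_force: [0.3, 0.3, 4.9]
grip_width: 0.0089
gripper_force: 79.4
```

Call:
move_arm:
  jaw: [2,4,4,4,4,4,4,4,4,4,4,4]
  dp:
    - [0,0,0]
    - [0,0,0]
    - [0,0,0]
    - [0,0,0]
    - [0,0,0]
    - [0,0,-1]
    - [0,0,-2]
    - [0,0,-3]
    - [0,0,-3]
    - [0,0,-3]
    - [0,0,-3]
    - [0,0,-3]
  turn:
    - [0,0,0]
    - [0,0,0]
    - [0,0,0]
    - [0,0,0]
    - [0,0,0]
    - [0,0,0]
    - [0,0,0]
    - [0,0,0]
    - [0,0,0]
    - [0,0,0]
    - [0,0,0]
    - [0,0,0]

```text
time_s: 12.75
position: [0.515, 0.019, 0.2121]
tool_rot: [[-0.988, -0.156, 0.003], [-0.156, 0.988, 0.0], [-0.003, -0.0, -1.0]]
ft_force: [-0.1, -0.9, 0.5]
grip_width: 0.04
gripper_force: 0.0
```

Call:
move_arm:
  jaw: [4,4,6,8.54,8.54,8.54,8.54,8.54,8.54,8.54]
  dp:
    - [-1.41,3.24,-0.2]
    - [-1.41,3.24,-0.2]
    - [-1.41,3.24,-0.2]
    - [-1.41,3.24,-0.2]
    - [-1.41,3.24,-0.2]
    - [-1.41,3.24,0]
    - [-1.41,3.24,0]
    - [-1.41,3.24,0]
    - [0,0,0]
    - [0,0,0]
  turn:
    - [0,0,0]
    - [0,0,0]
    - [0,0,0]
    - [0,0,0]
    - [0,0,0]
    - [0,0,0]
    - [0,0,0]
    - [0,0,0]
    - [0,0,0]
    - [0,0,0]

```text
time_s: 13.58
position: [0.586, 0.294, 0.2199]
tool_rot: [[-0.987, -0.159, 0.002], [-0.159, 0.987, 0.0], [-0.002, -0.0, -1.0]]
ft_force: [-0.5, 0.1, -0.4]
grip_width: 0.0855
gripper_force: 0.0
```

```bash
python3 t.py; python3 - <<'E'
from h import *
s=observe()
im,d=cams.get_image("wrist");im2,d=cams.get_image("side")
u,v=wp([[.514,.2815,.128]],s)[0]; print(u,v)
for r in cams.mark_of("wrist","tube_grip")[:2]: a,b=r["location"][0]*512,r["location"][1]*384; print(r["p"],a,b,wray(a,b,s,.117))
# rim fit: bright pixels in mask
for r in cams.outline_of("wrist","tube_grip")[:1]:
    m=r["mask"]; c=max(cv2.findContours(m.astype(np.uint8),0,1)[0],key=len)[:,0]
    q=np.array([wray(x,y,s,.128)[:2] for x,y in c]); print("rim",cv2.minEnclosingCircle(q.astype(np.float32)))
im=im[:,:,::-1].copy(); 
v0=max(0,int(v)-60);u0=int(u)-60
cv2.imwrite("pics/w5.png",np.hstack([cv2.resize(im[v0:v0+120,u0:u0+120],(400,400)),cv2.resize(im2[180:330,160:310,::-1],(400,400))]))
E
```

```text
13.5833 [0.58602086 0.29396859 0.21991289] [ 1.67591839e-03  1.16163906e-04 -9.99998589e-01] [ 1.63238641e+01  3.31405052e+01  5.67645799e+01 -2.06014595e-02
  9.00008920e+01 -8.27997385e+01] 0.08546483083004444
lip [0.47348423 0.2758937  0.20722217] tilt 0.09625348449113631
252.18989073796877 103.02262365694274
0.64 253.3888 102.6048 [0.51352417 0.282354   0.117     ]
rim ((0.515222430229187, 0.2817569971084595), 0.03141586482524872)
```

View pics/w5.png

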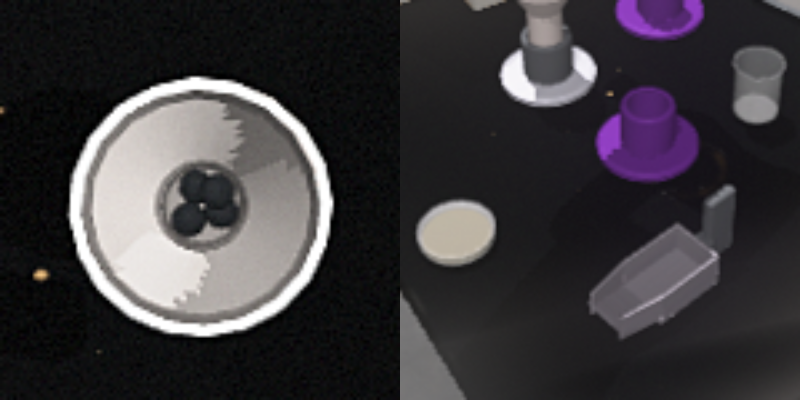

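All four balls lie at the bottom of the tube bore, about (205,205) in the crop, and the scoop stands flat on the worktop. Now I'll grip the tube collar.

Call:
move_arm:
  jaw: [8.54,8.54,8.54,8.54,8.54,8.54,8.54,8.54,8.54,8.54,8.54,8.54]
  dp:
    - [1,0,0]
    - [2.3,-0.05,0]
    - [2.3,-0.05,0]
    - [1.6,0,0]
    - [0,0,0]
    - [0,0,1.5]
    - [0,0,2]
    - [0,0,2]
    - [0,0,1.5]
    - [0,0,1]
    - [0,0,0]
    - [0,0,0]
  turn:
    - [0,0,0]
    - [0,0,0]
    - [0,0,0]
    - [0,0,0]
    - [0,0,0]
    - [0,0,0]
    - [0,0,0]
    - [0,0,0]
    - [0,0,0]
    - [0,0,0]
    - [0,0,0]
    - [0,0,0]

```text
time_s: 14.78
position: [0.5162, 0.28, 0.1401]
tool_rot: [[-0.988, -0.155, 0.002], [-0.155, 0.988, 0.0], [-0.002, -0.0, -1.0]]
ft_force: [-0.6, -0.5, 0.7]
grip_width: 0.0851
gripper_force: 0.0
```

Call:
move_arm:
  jaw: [8.54,8.54,8.54,8.54,8.54,8.54]
  dp:
    - [0.15,0.15,0]
    - [0,0,1.2]
    - [0,0,1.5]
    - [0,0,1.5]
    - [0,0,0.6]
    - [0,0,0]
  turn:
    - [0,0,0]
    - [0,0,0]
    - [0,0,0]
    - [0,0,0]
    - [0,0,0]
    - [0,0,0]

```text
time_s: 15.28
position: [0.5137, 0.2815, 0.0914]
tool_rot: [[-0.988, -0.156, 0.001], [-0.156, 0.988, -0.0], [-0.001, -0.0, -1.0]]
ft_force: [-0.4, 0.2, -0.1]
grip_width: 0.0853
gripper_force: 0.0
```

Call:
move_arm:
  jaw: [7.5,7,6.5,6,5.6,5.6,5.6,5.6,5.6]
  dp:
    - [0,0,0]
    - [0,0,0]
    - [0,0,0]
    - [0,0,0]
    - [0,0,0]
    - [0,0,0]
    - [0,0,0]
    - [0,0,0]
    - [0,0,0]
  turn:
    - [0,0,0]
    - [0,0,0]
    - [0,0,0]
    - [0,0,0]
    - [0,0,0]
    - [0,0,0]
    - [0,0,0]
    - [0,0,0]
    - [0,0,0]
  force: 90

```text
time_s: 16.03
position: [0.5149, 0.2817, 0.0935]
tool_rot: [[-0.988, -0.156, 0.005], [-0.156, 0.988, 0.001], [-0.005, 0.0, -1.0]]
ft_force: [-0.1, -1.0, 8.2]
grip_width: 0.0572
gripper_force: 74.0
```

Call:
move_arm:
  jaw: [5.6,5.6,5.6]
  dp:
    - [0,0,0]
    - [0,0,0]
    - [0,0,0]
  turn:
    - [0,0,0]
    - [0,0,0]
    - [0,0,0]

```text
time_s: 16.28
position: [0.5149, 0.2817, 0.0935]
tool_rot: [[-0.988, -0.156, 0.005], [-0.156, 0.988, 0.001], [-0.005, 0.0, -1.0]]
ft_force: [0.0, -0.9, 9.3]
grip_width: 0.0573
gripper_force: 74.0
```

```bash
python3 - <<'E'
from h import *
s=observe();print(s["grip_width"],s["gripper_force"],s["ft_force"])
im,d=cams.get_image("wrist");im2,d=cams.get_image("side")
cv2.imwrite("pics/w6.png",np.hstack([cv2.resize(im[:,64:448,::-1],(400,400)),cv2.resize(im2[110:230,150:270,::-1],(400,400),interpolation=2)]))
E
```

```text
0.05725686463715847 74.0072258329019 [ 0.03684407 -0.93736439  9.33721761]
```

View pics/w6.png

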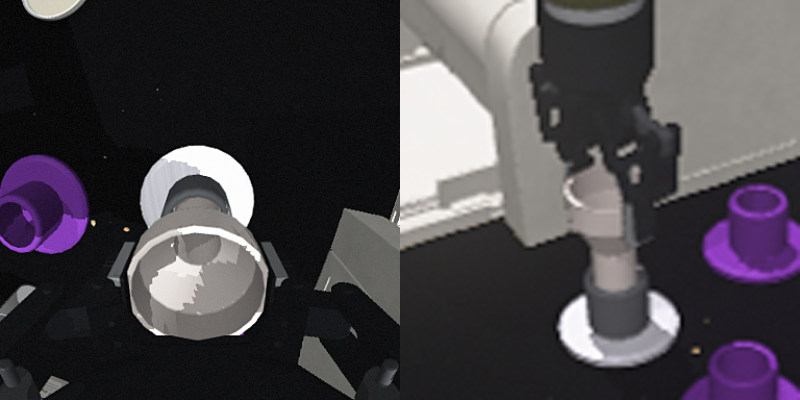

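The pads sit on both sides of the collar, at (120,265) and (280,265). I'll raise the grip to full force and draw the tube straight up.

Call:
move_arm:
  jaw: [4.5,4.5,4.5,4.5,4.5,4.5,4.5,4.5,4.5,4.5,4.5]
  dp:
    - [0,0,0]
    - [0,0,0]
    - [0,0,0]
    - [0,0,-0.2]
    - [0,0,-0.4]
    - [0,0,-0.7]
    - [0,0,-0.7]
    - [0,0,-0.7]
    - [0,0,-0.7]
    - [0,0,-0.7]
    - [0,0,0]
  turn:
    - [0,0,0]
    - [0,0,0]
    - [0,0,0]
    - [0,0,0]
    - [0,0,0]
    - [0,0,0]
    - [0,0,0]
    - [0,0,0]
    - [0,0,0]
    - [0,0,0]
    - [0,0,0]

```text
time_s: 17.3
position: [0.5145, 0.2818, 0.1345]
tool_rot: [[-0.988, -0.156, 0.005], [-0.156, 0.988, 0.001], [-0.005, 0.0, -1.0]]
ft_force: [-1.0, 0.3, -1.1]
grip_width: 0.0571
gripper_force: 95.7
```

Call:
move_arm:
  jaw: [4.5,4.5,4.5,4.5,4.5,4.5,4.5,4.5,4.5,4.5,4.5]
  dp:
    - [0,0,-0.8]
    - [0,0,-1.2]
    - [0,0,-1.5]
    - [0,0,-1.5]
    - [0,0,-1.5]
    - [0,0,-1.5]
    - [0,0,-1.5]
    - [0,0,-1.5]
    - [0,0,-1]
    - [0,0,-0.5]
    - [0,0,0]
  turn:
    - [0,0,0]
    - [0,0,0]
    - [0,0,0]
    - [0,0,0]
    - [0,0,0]
    - [0,0,0]
    - [0,0,0]
    - [0,0,0]
    - [0,0,0]
    - [0,0,0]
    - [0,0,0]

```text
time_s: 18.22
position: [0.5138, 0.2816, 0.2586]
tool_rot: [[-0.988, -0.156, 0.003], [-0.156, 0.988, 0.001], [-0.004, 0.0, -1.0]]
ft_force: [0.0, -0.2, -1.4]
grip_width: 0.0565
gripper_force: 95.8
```

```bash
python3 t.py; python3 - <<'E'
from h import *
im,d=cams.get_image("side");im2,d=cams.get_image("scene")
cv2.imwrite("pics/s7.png",np.hstack([cv2.resize(im[40:240,130:330,::-1],(400,400)),cv2.resize(im2[130:330,130:330,::-1],(400,400))]))
E
```

```text
18.2167 [0.51382993 0.28159599 0.25864994] [ 3.45317804e-03  7.70254075e-04 -9.99993741e-01] [ 1.71632523e+01  2.44498876e+01  6.55315747e+01 -1.62184352e-02
  8.98164723e+01 -8.18177637e+01] 0.0564978723589684
lip [0.40127143 0.26380951 0.24574747] tilt 0.20271520575500981
```

View pics/s7.png

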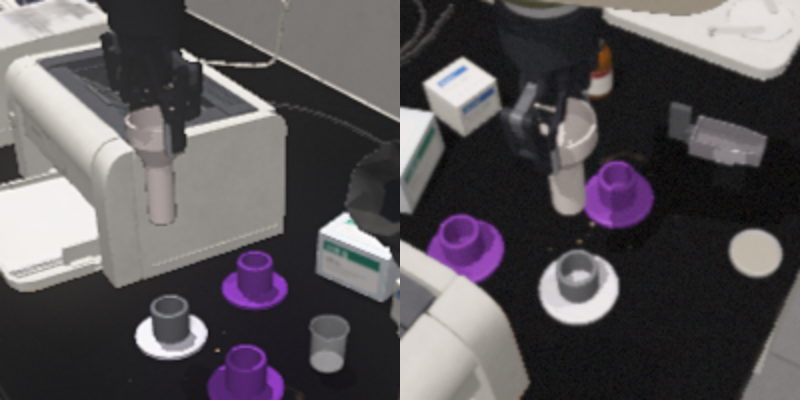

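The tube hangs upright, clear of the empty holder. Now I'll slant it outward.

Call:
move_arm:
  jaw: [4.5,4.5,4.5,4.5,4.5,4.5,4.5]
  dp:
    - [0,0,0]
    - [0,0,0]
    - [0,0,0]
    - [0,0,0]
    - [0,0,0]
    - [0,0,0]
    - [0,0,0]
  turn:
    - [0,-0.04,0]
    - [0,-0.06,0]
    - [0,-0.07,0]
    - [0,-0.07,0]
    - [0,-0.07,0]
    - [0,-0.07,0]
    - [0,-0.02,0]

```text
time_s: 18.9
position: [0.512, 0.2814, 0.2564]
tool_rot: [[-0.909, -0.157, 0.387], [-0.144, 0.988, 0.061], [-0.391, -0.0, -0.92]]
ft_force: [0.4, 0.4, -0.7]
grip_width: 0.0571
gripper_force: 95.8
```

Call:
move_arm:
  jaw: [4.5,4.5,4.5,4.5,4.5,4.5,4.5,4.5,4.5,4.5]
  dp:
    - [0,0,0]
    - [0,0,0]
    - [0,0,0]
    - [0,0,0]
    - [0,0,0]
    - [0,0,0]
    - [0,0,0]
    - [0,0,0]
    - [0,0,0]
    - [0,0,0]
  turn:
    - [0,-0.06,0]
    - [0,-0.07,0]
    - [0,-0.07,0]
    - [0,-0.07,0]
    - [0,-0.06,0]
    - [0,-0.04,0]
    - [0,-0.02,0]
    - [0,0,0]
    - [0,0,0]
    - [0,0,0]

```text
time_s: 19.73
position: [0.5137, 0.2815, 0.2575]
tool_rot: [[-0.695, -0.156, 0.702], [-0.11, 0.988, 0.111], [-0.711, -0.0, -0.703]]
ft_force: [0.9, 0.2, -1.7]
grip_width: 0.0568
gripper_force: 95.8
```

```bash
python3 t.py; python3 - <<'E'
from h import *
im,d=cams.get_image("side");im2,d2=cams.get_image("scene");im3,_=cams.get_image("wrist")
cv2.imwrite("pics/s8.png",np.hstack([cv2.resize(x[...,::-1],(266,266)) for x in (im[40:240,130:330],im2[130:330,130:330],im3[:,64:448])]))
for n in ("side","scene"):
    r=cams.outline_of(n,"tube_grip")
    if not r: continue
    m=r[0]["mask"]; d_={"side":d,"scene":d2}[n]; v,u=np.nonzero(m&(d_>0)); Q=np.array([w(n,a,b,d_[b,a]) for a,b in zip(u,v)])
    Q=Q[(Q[:,2]>.1)&(Q[:,2]<.4)&(abs(Q[:,1]-.3)<.07)]; mu=Q.mean(0); ev=np.linalg.svd(Q-mu)[2][0]
    print(n,len(Q),mu,ev,"axis tilt",np.degrees(np.arccos(abs(ev[2]))),"minz",np.percentile(Q[:,2],1))
E
```

```text
19.7333 [0.5137372  0.28147647 0.25746784] [ 0.70227186  0.11078287 -0.70323637] [ 20.90686047  11.55334692  98.64100306 -19.30878988  26.4181446
 -64.12577557] 0.05681559350166087
lip [0.44332795 0.27035621 0.16762838] tilt 45.31276167482316
side 642 [0.52148078 0.27333977 0.24593146] [ 0.72708483  0.02188346 -0.68619878] axis tilt 46.670042284113535 minz 0.19187724372607792
scene 879 [0.52562181 0.2851856  0.25710639] [ 0.57076956  0.29278025 -0.76713873] axis tilt 39.902359623236514 minz 0.2002319841475521
```

View pics/s8.png

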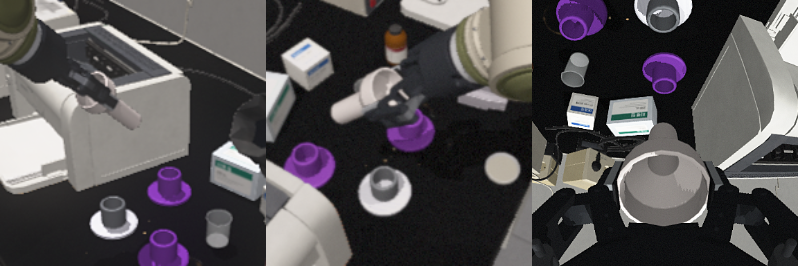

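The tube is held slanted at about 45°, mouth up and its lower end about 0.19 m above the worktop. Nothing else touches it. I'll settle it and hand in.

Call:
move_arm:
  jaw: [4.5,4.5,4.5,4.5,4.5,4.5,4.5,4.5]
  dp:
    - [0,0,0]
    - [0,0,0]
    - [0,0,0]
    - [0,0,0]
    - [0,0,0]
    - [0,0,0]
    - [0,0,0]
    - [0,0,0]
  turn:
    - [0,0,0]
    - [0,0,0]
    - [0,0,0]
    - [0,0,0]
    - [0,0,0]
    - [0,0,0]
    - [0,0,0]
    - [0,0,0]

```text
time_s: 20.65
position: [0.5136, 0.2815, 0.2577]
tool_rot: [[-0.694, -0.156, 0.703], [-0.11, 0.988, 0.111], [-0.712, 0.0, -0.702]]
ft_force: [-1.1, -0.6, -2.2]
grip_width: 0.0567
gripper_force: 95.8
```

```bash
python3 -c "
from h import *
s=observe();print(s['position'],s['qvel'],s['grip_width']);print(ticket.close_job())"
```

```text
[0.51363796 0.28153941 0.25773915] [-0.01282     0.01310925  0.02814942 -0.0021036   0.04174163 -0.01174795] 0.056663054168127606
the job is handed in; nothing more can be done
None
```

The job is handed in (no verdict was returned): all four balls were poured into the tube, the scoop is back level on the worktop and released, and the tube is held still at about 45°, mouth up, its lower end about 19 cm above the worktop.

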